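Clear the lamp seat and tuck the shield strip under the flap

TASK

First clear the two white moulding offcuts off the lamp housing's seat into the scrap bin. Then take the finned aluminium shield by its fin, lay it flat on the seat and slide its front edge under the hinged flap, centred and square, until it is home against the stop, without lifting the flap. Finish while still gripping the fin and pressing the shield firmly down flat on the seat, and leave everything else on the bench where it stands.

Things in the scene. Friction and masses are not known exactly. Their poses are not given: they have to be found in the camera images.
- housing: Black lamp housing fixed to the bench, 280 (x) x 220 (y) mm plus a clear half-round lens, 20 mm deep, at its +x face. Origin: underside centre of the 280 x 220 mm part. The shield is slid in along its +x; the flap is at its +x end. Seat 30 mm above the bench; low side rims at y = +-100 to 108 mm stand 2 mm above the seat; rear wall (x = 105 to 140 mm) and hinge bosses (x = 95, y = +-104 mm) 42 mm high.
- seat: The grey flat bed of the housing on which the shield is to lie, rigid, fixed in the housing and with the same origin and axes. Its top is at z = 30 mm and spans x = -130 to 60 mm, y = +-95 mm in the housing's frame.
- home (a point): Point on the seat's top at the middle of the foot of the stop, a straight upright shoulder (8 mm high, hidden under the flap) that runs along the housing's y at its x = 60 mm. Axes as the housing. The middle of the shield's front edge belongs here.
- mouth (a point): Point on the seat's top under the middle of the flap's free edge, 30 mm before the stop. Axes as the housing.
- flap (a joint): Hinge of the thin dark metal flap lapping over the seat, 190 mm wide, hinged at housing x = 95 mm, free edge at housing x = 30 mm. Rad: 0 when down, grows as it lifts; only its weight (80 g) holds it. Down, its underside is 7.5 mm above the seat; the first 10 mm at the free edge turn up by 0.55 rad, so the mouth is about 10 mm high.
- flap_edge (a point): Top of the flap at the middle of its free edge, 44 mm above the bench when the flap is down.
- shield: Loose aluminium shield, about 200 g: flat plate 105 (its x) x 140 (its y) x 4 mm with an upright fin to grip, 10 mm thick in x, 50 mm long in y, its top 40 mm above the plate's underside. Origin on the plate's underside right below the middle of the fin; the plate reaches 65 mm ahead (+x, the front edge) and 40 mm behind (-x) of the fin's middle. z up.
- shield_edge (a point): Middle of the shield's front edge, at the underside: 65 mm along +x from the shield's origin.
- bin: Grey open scrap bin fixed to the bench, 160 x 160 mm, 60 mm high, walls and floor 4 mm. Origin at the centre of its underside. It stands on one side of the housing, the shield lies on the other.
- offcut_long: White hard plastic offcut lying loose on the seat, 20 g: bar 40 (its x) x 18 (its y) x 18 mm with a round stub (14 mm across, 10 mm high) on top at x = 10 mm. Origin at the centre of its underside.
- offcut_short: White hard plastic offcut lying loose on the seat, 20 g: block 28 (its x) x 22 (its y) x 22 mm with a low foot, 10 (x) x 30 (y) x 8 mm high, at x = -9 mm. Origin at the centre of its underside.
- jar: Bystander: glass jar, 72 mm across, 100 mm high. Origin at the centre of its underside.
- glue: Bystander: white glue bottle with green cap, 44 mm across, 90 mm high. Origin at the centre of its underside.
- driver: Bystander: screwdriver lying on the bench, 190 mm long along its x.
- plug: Bystander: white connector plug, about 42 x 18 x 12 mm, lying on the bench near the robot.
- cover: Bystander: flat black ribbed cover plate 90 x 120 x 10 mm, without a fin, lying on the bench. Origin at the centre of its underside.
- tape: Bystander: ring of paper tape lying flat, 70 mm across, 18 mm high. Origin at the centre of its underside.

How it is judged:
By the outcome, as a careful person would: the job done as asked, in the order asked, and still so for the second after the job is handed in, while the arm keeps its last pose, push and grip.
It also fails if it takes over 70 s, if anything falls off the work surface, if the arm or the gripper's body presses on something with over 40 N, if the wrist force passes 120 N, or if a joint passes its speed limit or range.

ROBOT

A 7-joint arm with a two-finger parallel gripper is mounted at the origin on the work surface. World frame = base frame: x ahead of the robot, y to its left, z up, the work surface at z = 0. Lengths are in m, angles in degrees, forces in N, time in s.
With the tool pointing down it reaches from about 0.425 to 0.875 m from the base axis. Payload 4.7 kg.
Tool frame: the origin (TCP) lies on the centre line of the jaws, within the pads' length; the fingertips stand 8 mm ahead of it and the grasp point (between the pads) lies 11 mm behind it; z points along the fingers, y is the direction in which the jaws open and shut (so a half turn about z gives the same grasp; the last joint's range is limited). The gripper opens to 87 mm and grips with 3 to 60 N. Pads are 19 mm wide; open, the fingers measure 117 mm over their backs; the gripper's body (75 mm by 190 mm) begins 51 mm behind the grasp point.
Start: joints at [64.578, 18.392, -4.016, 83.108, 1.295, 78.541, -3.26], TCP at [0.287, -0.583, 0.231] pointing down, gripper open.
Joint ranges: [-163.93, 163.93], [-17.29, 119.83], [-79.2, 71.16], [3.27, 140.29], [-89.18, 269.18], [5.43, 117.66], [-154.24, 154.24]. Speed limits (degrees/s): [147.25, 147.25, 180, 180, 180, 180, 180].

INTERFACE

Orientations are given as [roll, pitch, yaw] about the fixed x, y, z axes, in that order (R = Rz(yaw) Ry(pitch) Rx(roll)).
In Python, from cell import env gives the robot as it stands. The module is installed in compiled form; this text tells all that it offers.
- The arm moves only by the tool move_arm, never from a script. Its argument "steps" is a list of rows, each a list of 2 entries, a list of its own where there are three numbers: the shift along the tool's x, y, z in m, then the turn about the tool's z in rad. A call has 1 to 20 rows; each row is the pose to reach, as a shift and turn from the pose commanded when the call began, along the tool's axes at that moment; what a row does not reach only later rows make up. A row lasts 1/8 s, in which the tool goes at most 62.5 mm and 10.7 degrees, less where a joint would pass 70% of its speed; a pose out of reach is approached as far as the arm can. A call with a gripper value outside its range is refused whole. "hand" is the closure, from -1 (fully open) to 1 (shut), set as the call begins (left out, the last holds). The fingers move at their own pace and stop on an object; "squeeze" is the grip in N (left out, the last holds). Time passes only in rows, so rows that repeat a pose let the fingers close. It gives the time, the measured TCP pose, the force and the opening at its end, in the units of the state.
- env.get_obs(): the state, without advancing time (a new reading comes with each control period).
- env.read_camera(name): name is "scene" or "top"; returns (picture, depth): 480x640x3 uint8, red, green, blue; 480x640 float32, m along the optical axis (not along the pixel's ray), 0 where there is no reading.
- env.calibration(name): a dict with "intrinsics" (3x3 intrinsics, pixels), "position" and "orientation" of the camera in the world. Camera axes: x right, y up, looking along -z (the intrinsics and any distortion apply to the point x, -y, -z); pixel columns grow to the right and rows downward; lengths in m; the calibration is good to about 2 mm. A picture is of the moment at which its call begins. calibration takes no time and is no camera call.
- env.sign_off(): hands the job in, once; it reports no verdict.
Trained networks look in the newest picture that a camera, given by its name, has taken for a name from the list of things; names that differ only in an ending like _2 or _b are one class to them, and where a whole thing is asked for, a point or a joint stands for the part that bears it (a point fixed in the world has none). Each returns a list of dicts, best first, with "conf" (0 to 1); they miss things now and then, are a little off and sometimes report something else, mostly with a low value. They report only what shows in the picture. A call takes as long as a camera call.
- env.cut_out(camera, query): "region" (480x640 bool, what is visible of it) and "uv" ([column, row] in pixels, amid what is visible of it).
The state is a dict: "time_s": time; "qpos": joint angles; "joint_velocities": joint speeds; "effort": joint torques, N m; "tool_pos": TCP position; "tool_rot": TCP orientation; "force": force on the tool from outside, world axes, zero at the start; "wrist_torque": the same for the moment, N m; "grip_width": finger opening in m.
Only numpy, scipy, OpenCV 4.12 (cv2) and the standard library are available. Lean on these libraries where they do the work, as an engineer would, in place of code of your own. Each camera call takes 0.05 s, during which the arm holds its last target. There are 200 camera calls.

## Working session

There is one attempt and no reset: what is moved stays moved. The work goes in short steps, Python scripts to look and compute and a tool call to move; the robot and the scene stay as the last step left them, time stands still between calls to the robot, and variables do not carry over. Pictures are saved under pics/ and viewed, about 8 in all and at most 12, crops included, and the job is handed in when it is done.

Besides the shell and the picture viewer there is one more tool, called after "Call:" by a JSON object that holds its "name" and its "arguments", one argument or row to a line. move_arm: Moves the arm, as the interface text tells. Its arguments: {"type":"object","properties":{"steps":{"type":"array"},"hand":{"type":"number"},"squeeze":{"type":"number"}},"required":["steps"]}

```bash
mkdir -p pics; cat > h.py <<'E'
import numpy as np,cv2
from cell import env
from scipy.spatial.transform import Rotation as R
def cam(n):
    c=env.calibration(n);K=np.array(c['intrinsics']);o=np.array(c['orientation'],float)
    M=o if o.shape==(3,3) else (R.from_euler('xyz',o,degrees=True).as_matrix() if o.size==3 else None)
    return c,K,M,np.array(c['position'])
def cloud(n,depth):
    c,K,M,p=cam(n);v,u=np.mgrid[0:480,0:640]
    d=np.stack([(u-K[0,2])/K[0,0]*depth,-(v-K[1,2])/K[1,1]*depth,-depth],-1)
    return d@M.T+p
def save(n,img,box=None):
    if box: img=img[box[1]:box[3],box[0]:box[2]]
    cv2.imwrite('pics/'+n,img[:,:,::-1])
E
python3 - <<'E'
from h import *
for n in('scene','top'):
    print(n,env.calibration(n))
    im,d=env.read_camera(n); save(n+'0.png',im); W=cloud(n,d)
    np.savez(n+'0.npz',im=im,d=d,W=W)
    for q in ['housing','seat','flap','shield','bin','offcut_long','offcut_short','jar','glue','driver','plug','cover','tape']:
        for r in env.cut_out(n,q)[:2]:
            m=r['region']&(d>0)
            P=W[m]
            if len(P): print(q,round(r['conf'],2),np.round(r['uv']),m.sum(),np.round(np.median(P,0),3),np.round(np.percentile(P,2,axis=0),3),np.round(np.percentile(P,98,axis=0),3))
print(env.get_obs())
E
```

```text
scene {'intrinsics': array([[492.79874257,   0.        , 322.19167856],
       [  0.        , 492.79874257, 244.63369967],
       [  0.        ,   0.        ,   1.        ]]), 'position': array([1.04973732, 0.21342838, 1.04569277]), 'orientation': array([ 30.43988227,  -0.83413108, 116.04006209])}
housing 0.8 [330. 297.] 11972 [0.632 0.041 0.032] [ 0.466 -0.079  0.009] [0.755 0.154 0.044]
housing 0.18 [172. 174.] 321 [ 0.487 -0.493  0.021] [ 0.441 -0.507  0.008] [ 0.575 -0.485  0.028]
seat 0.83 [348. 271.] 4528 [0.552 0.045 0.029] [ 0.47  -0.05   0.025] [0.622 0.134 0.034]
seat 0.68 [170. 173.] 355 [ 0.491 -0.493  0.02 ] [ 0.438 -0.507  0.008] [ 0.606 -0.485  0.028]
flap 0.79 [321. 306.] 2587 [0.662 0.031 0.04 ] [ 0.623 -0.062  0.036] [0.7   0.119 0.045]
flap 0.32 [334. 254.] 132 [0.53  0.007 0.05 ] [ 0.518 -0.006  0.032] [0.543 0.021 0.055]
shield 0.98 [220. 185.] 1803 [ 0.454 -0.354  0.004] [ 0.398 -0.428 -0.001] [ 0.506 -0.289  0.04 ]
shield 0.53 [363. 274.] 162 [0.547 0.082 0.047] [0.521 0.069 0.028] [0.56  0.09  0.059]
bin 0.98 [475. 292.] 5681 [0.461 0.337 0.005] [ 0.385  0.25 
[... 2815 characters left out ...]
0.151 0.047]
{'time_s': 1.4, 'qpos': array([64.57694165, 18.39049382, -4.01633917, 83.1088795 ,  1.29368148,
       78.54117032, -3.25948198]), 'joint_velocities': array([ 0.0128615 ,  0.05440436,  0.13828815,  0.02834663, -0.00536501,
        0.00944169,  0.00281581]), 'effort': array([-1.19290621e-04, -4.91099381e+01, -4.03357353e-01, -3.12756050e+01,
       -6.35756040e-02,  3.38718295e-02,  4.36092046e-05]), 'tool_pos': array([ 0.28728018, -0.58307796,  0.23059111]), 'tool_rot': array([1.79995481e+02, 1.46964404e-03, 2.62323669e+01]), 'force': array([-0.40252219, -0.31064688,  0.4956285 ]), 'wrist_torque': array([-0.03498444,  0.02984841,  0.05082162]), 'grip_width': 0.08689273610848443}
```

```bash
python3 - <<'E'
from h import *
def rect(P,name):
    r=cv2.minAreaRect((P[:,:2]*1000).astype(np.float32)); print(name,len(P),np.round(r[0],1),np.round(r[1],1),round(r[2],1))
for n in('scene','top'):
    z=np.load(n+'0.npz');W=z['W'];d=z['d'];im=z['im']
    X,Y,Z=W[...,0],W[...,1],W[...,2]
    def sel(x0,x1,y0,y1,z0,z1):
        m=(X>x0)&(X<x1)&(Y>y0)&(Y<y1)&(Z>z0)&(Z<z1)&(d>0)
        m=cv2.morphologyEx(m.astype(np.uint8),cv2.MORPH_OPEN,np.ones((2,2)))>0
        return W[m]
    print(n)
    rect(sel(.43,.8,-.13,.2,.02,.06),'housing')
    rect(sel(.6,.72,-.1,.16,.034,.06),'flap')
    rect(sel(.38,.53,-.46,-.26,.002,.06),'shield')
    P=sel(.38,.53,-.46,-.26,.03,.06);rect(P,'fin');print(np.median(P[:,2]))
    P=sel(.48,.6,.05,.12,.037,.08);rect(P,'off A(y.08)')
    rect(sel(.48,.6,.05,.12,.052,.08),'A stub')
    P=sel(.48,.6,-.04,.05,.037,.08);rect(P,'off B(y.006)');print(np.percentile(P[:,2],[50,90]))
    rect(sel(.48,.6,-.04,.05,.047,.08),'B top')
    rect(sel(.36,.6,.22,.45,.045,.08),'bin')
    print('seat z',np.median(sel(.5,.6,.02,.06,.02,.036)[:,2]))
im=np.load('top0.npz')['im'];a=cv2.resize(im[130:300,220:400],None,fx=3,fy=3,interpolation=cv2.INTER_CUBIC)
save('topcrop.png',a)
E
```

```text
scene
housing 11606 [753.2  52.5] [619.3 267.9] 5.1
flap 3705 [838.3  55.7] [478.  223.4] 11.7
shield 1054 [ 747.8 -126.8] [894.1 168.2] 37.8
fin 97 [ 439.1 -353.9] [34.9 45.9] 50.1
0.03704701344779693
off A(y.08) 142 [536.3  83.8] [16.7 48. ] 90.0
A stub 29 [547.7  84.6] [ 9.8 14.4] 62.8
off B(y.006) 130 [526.1   7.2] [21.7 35.8] 53.6
[0.04995813 0.05389212]
B top 107 [525.7   7. ] [19.  35.7] 57.7
bin 923 [706.1 296.9] [165.5 705.7] 80.1
seat z 0.029143819030313267
top
housing 10389 [569.5  35.5] [221.8 393.1] 84.0
flap 2867 [544.3  17.1] [355.7 223. ] 1.4
shield 2055 [ 438.  -233.4] [137.3 462.6] 7.5
fin 90 [ 443.1 -367. ] [ 9.2 64.9] 7.8
0.03949019718882252
off A(y.08) 118 [543.2  80.3] [37.5 16. ] 1.6
A stub 30 [552.7  79.8] [11.8 10.7] 87.3
off B(y.006) 121 [529.9   1.4] [27.3 27.6] 60.8
[0.05176396 0.0566474 ]
B top 104 [529.9   1.4] [21.  27.6] 60.8
bin 682 [474.9 339.1] [176.  161.4] 80.4
seat z 0.031123859543972232
```

View pics/scene0.png

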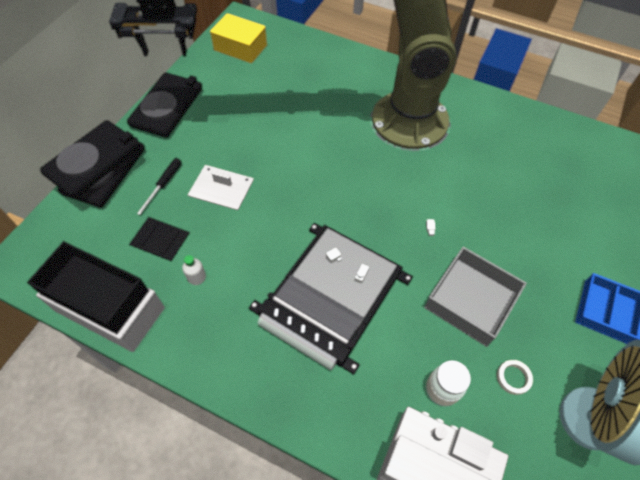

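View pics/topcrop.png

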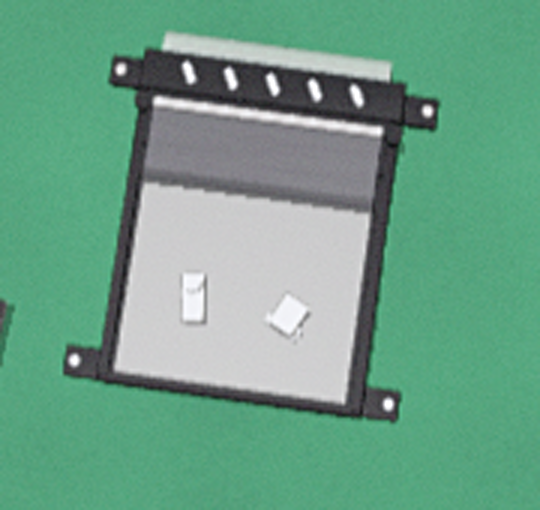

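```bash
python3 - <<'E'
from h import *
def rect(P,name):
    r=cv2.minAreaRect((P[:,:2]*1000).astype(np.float32)); print(name,len(P),'c',np.round(r[0],1),np.round(r[1],1),round(r[2],1),'mean',np.round(P.mean(0)*1000,1),'box',np.round(cv2.boxPoints(r)).astype(int).tolist() if len(P)>500 else '')
for n in('scene','top'):
    z=np.load(n+'0.npz');W=z['W'];d=z['d'];im=z['im']
    X,Y,Z=W[...,0],W[...,1],W[...,2]
    def sel(x0,x1,y0,y1,z0,z1,k=3):
        m=(X>x0)&(X<x1)&(Y>y0)&(Y<y1)&(Z>z0)&(Z<z1)&(d>0)
        _,l,s,_=cv2.connectedComponentsWithStats(m.astype(np.uint8)); m=l==1+np.argmax(s[1:,4])
        return W[m]
    print(n)
    rect(sel(.43,.8,-.13,.2,.02,.06),'housing')
    rect(sel(.6,.72,-.1,.16,.034,.06),'flap')
    rect(sel(.38,.53,-.46,-.26,.0025,.06),'shield')
    P=sel(.38,.53,-.46,-.26,.03,.06);rect(P,'fin')
    rect(sel(.48,.6,.05,.12,.037,.08),'off A(y.08)')
    rect(sel(.48,.6,.05,.12,.053,.08),'A stub')
    rect(sel(.48,.6,-.04,.05,.037,.08),'off B(y.006)')
    rect(sel(.48,.6,-.04,.05,.047,.08),'B top')
    rect(sel(.36,.6,.22,.45,.045,.08),'bin')
    # seat boundary by brightness, world plane z=.03
    g=im.mean(2); m=((g>110)&(X>.44)&(X<.66)&(Y>-.1)&(Y<.17)&(abs(Z-.03)<.006)&(im.max(2).astype(int)-im.min(2)<30))
    _,l,s,_=cv2.connectedComponentsWithStats(m.astype(np.uint8)); m=l==1+np.argmax(s[1:,4])
    rect(W[m],'seat')
    # white plate
    m=((g>150)&(X>.38)&(X<.53)&(Y>-.46)&(Y<-.26)&(d>0));rect(W[m],'plate')
E
```

```text
scene
housing 11610 c [607.9  35.3] [223.1 301.2] 83.3 mean [620.6  37.6  34.4] box [[445, -58], [745, -93], [771, 129], [471, 164]]
flap 3721 c [667.7  23.8] [224.9 104.6] 90.0 mean [674.6  24.3  40.2] box [[615, -89], [720, -89], [720, 136], [615, 136]]
shield 1212 c [ 450.8 -360. ] [110.2 145.7] 8.0 mean [ 453.1 -354.8    8.4] box [[386, -295], [406, -440], [515, -424], [495, -280]]
fin 99 c [ 439.9 -359.7] [14.  50.7] 10.2 mean [ 440.7 -357.4   37.7] box 
off A(y.08) 142 c [539.6  81.2] [41.8 18.4] 1.6 mean [542.9  81.9  48.7] box 
A stub 32 c [548.9  81.3] [16.3 12.5] 11.6 mean [550.2  81.8  56.9] box 
off B(y.006) 136 c [527.7   3.1] [24.9 29.8] 48.1 mean [529.6   4.6  49.1] box 
B top 110 c [527.9   3.4] [23.1 28.2] 56.1 mean [528.7   4.1  50.9] box 
bin 936 c [471.6 332. ] [159.6 163.9] 80.2 mean [473.4 335.1  55.3] box [[377, 267], [539, 239], [566, 397], [404, 425]]
seat 4531 c [543.5  40.3] [193.  157.3] 83.8 mean [548.3  43.1  29.2] box [[455, -47], [611, -64], [632, 128], [476, 145]]
plate 1747 c [ 449.3 -361.4] [113.4 148.4] 7.7 mean [ 454.7 -357.4    4.8] box [[383, -2
[... 484 characters left out ...]
 -358.2   40.5] box 
off A(y.08) 119 c [544.8  84. ] [40.1 20.5] 2.0 mean [543.4  81.5  50.9] box 
A stub 31 c [555.3  81.8] [12.8 14.6] 81.3 mean [554.8  81.3  58.2] box 
off B(y.006) 122 c [531.9   4. ] [29.1 28. ] 58.4 mean [530.5   3.7  51.6] box 
B top 105 c [531.7   3.5] [21.6 28. ] 58.3 mean [531.5   3.4  53.3] box 
bin 704 c [476.5 332.2] [163.  160.3] 80.1 mean [479.2 335.9  57.7] box [[384, 266], [542, 238], [569, 399], [411, 426]]
seat 4636 c [552.6  41.8] [192.9 162.9] 83.8 mean [552.3  41.5  30.9] box [[461, -45], [623, -63], [644, 129], [482, 146]]
plate 2466 c [ 456.2 -359.2] [109.1 143.6] 7.7 mean [ 455.8 -357.9    5.9] box [[393, -295], [412, -438], [520, -423], [501, -281]]
```

```bash
cat > g.py <<'E'
from h import *
import sys
def rows(targets,pose=None):
    o=env.get_obs();p=np.array(o['tool_pos']);psi=o['tool_rot'][2]
    if pose: p,psi=np.array(pose[:3]),pose[3]
    c,s=np.cos(np.radians(psi)),np.sin(np.radians(psi))
    for x,y,z,a in targets:
        d=np.array([x,y,z])-p;t=-((a-psi+180)%360-180)
        print([[round(c*d[0]+s*d[1],4),round(s*d[0]-c*d[1],4),round(-d[2],4)],round(np.radians(t),3)],'dist',round(np.linalg.norm(d),3))
E
python3 -c "
from g import *
rows([(.530,.004,.16,58),(.530,.004,.07,58),(.530,.004,.0415,58)])"
```

```text
[[np.float64(0.4772), np.float64(-0.4193), np.float64(0.0706)], np.float64(-0.554)] dist 0.639
[[np.float64(0.4772), np.float64(-0.4193), np.float64(0.1606)], np.float64(-0.554)] dist 0.655
[[np.float64(0.4772), np.float64(-0.4193), np.float64(0.1891)], np.float64(-0.554)] dist 0.663
```

Call:
{"name": "move_arm", "arguments": {
  "steps": [
    [[0.477, -0.419, 0.07], -0.554],
    [[0.477, -0.419, 0.07], -0.554],
    [[0.477, -0.419, 0.07], -0.554],
    [[0.477, -0.419, 0.07], -0.554],
    [[0.477, -0.419, 0.07], -0.554],
    [[0.477, -0.419, 0.07], -0.554],
    [[0.477, -0.419, 0.07], -0.554],
    [[0.477, -0.419, 0.07], -0.554],
    [[0.477, -0.419, 0.07], -0.554],
    [[0.477, -0.419, 0.07], -0.554],
    [[0.477, -0.419, 0.07], -0.554],
    [[0.477, -0.419, 0.07], -0.554],
    [[0.477, -0.419, 0.07], -0.554],
    [[0.477, -0.419, 0.07], -0.554]
  ],
  "hand": -0.27,
  "squeeze": 15
}}

```text
time_s: 3.15
tool_pos: [0.5298, 0.0014, 0.1607]
tool_rot: [180.0, 0.0, 57.8]
force: [1.0, -0.7, 0.5]
grip_width: 0.0554
```

Call:
{"name": "move_arm", "arguments": {
  "steps": [
    [[0, 0, 0.06], 0],
    [[0, 0, 0.1], 0],
    [[0, 0, 0.119], 0],
    [[0, 0, 0.119], 0],
    [[0, 0, 0.119], 0]
  ]
}}

```text
time_s: 3.78
tool_pos: [0.531, 0.0033, 0.0428]
tool_rot: [179.9, -0.0, 57.9]
force: [0.5, -0.1, -0.0]
grip_width: 0.0554
```

Call:
{"name": "move_arm", "arguments": {
  "steps": [
    [[0, 0, 0], 0],
    [[0, 0, 0], 0],
    [[0, 0, 0], 0],
    [[0, 0, 0], 0],
    [[0, 0, 0], 0]
  ],
  "hand": 1
}}

```text
time_s: 4.4
tool_pos: [0.53, 0.0036, 0.0417]
tool_rot: [180.0, 0.0, 58.0]
force: [0.1, 0.1, 2.4]
grip_width: 0.0279
```

```bash
python3 -c "
from g import *
rows([(.530,.0037,.13,58),(.47,.355,.13,58),(.47,.355,.024,58)],(.5299,.0037,.0416,58))
print('next')
rows([(.47,.355,.13,58),(.543,.0815,.13,2),(.543,.0815,.0405,2)],(.47,.355,.024,58))
print('next2')
rows([(.543,.0815,.13,2),(.475,.31,.13,2),(.475,.31,.024,2)],(.543,.0815,.0405,2))"
```

```text
[[np.float64(0.0001), np.float64(0.0001), np.float64(-0.0884)], np.float64(0.0)] dist 0.088
[[np.float64(0.2662), np.float64(-0.237), np.float64(-0.0884)], np.float64(0.0)] dist 0.367
[[np.float64(0.2662), np.float64(-0.237), np.float64(0.0176)], np.float64(0.0)] dist 0.357
next
[[np.float64(0.0), np.float64(0.0), np.float64(-0.106)], np.float64(0.0)] dist 0.106
[[np.float64(-0.1933), np.float64(0.2068), np.float64(-0.106)], np.float64(0.977)] dist 0.302
[[np.float64(-0.1933), np.float64(0.2068), np.float64(-0.0165)], np.float64(0.977)] dist 0.284
next2
[[np.float64(0.0), np.float64(0.0), np.float64(-0.0895)], np.float64(0.0)] dist 0.09
[[np.float64(-0.06), np.float64(-0.2307), np.float64(-0.0895)], np.float64(0.0)] dist 0.255
[[np.float64(-0.06), np.float64(-0.2307), np.float64(0.0165)], np.float64(0.0)] dist 0.239
```

Call:
{"name": "move_arm", "arguments": {
  "steps": [
    [[0, 0, -0.05], 0],
    [[0, 0, -0.088], 0],
    [[0.045, -0.04, -0.088], 0],
    [[0.266, -0.237, -0.088], 0],
    [[0.266, -0.237, -0.088], 0],
    [[0.266, -0.237, -0.088], 0],
    [[0.266, -0.237, -0.088], 0],
    [[0.266, -0.237, -0.088], 0],
    [[0.266, -0.237, -0.088], 0],
    [[0.266, -0.237, -0.04], 0],
    [[0.266, -0.237, 0], 0],
    [[0.266, -0.237, 0.018], 0],
    [[0.266, -0.237, 0.018], 0],
    [[0.266, -0.237, 0.018], 0]
  ]
}}

```text
time_s: 6.15
tool_pos: [0.4712, 0.3555, 0.0251]
tool_rot: [179.9, -0.1, 57.9]
force: [-0.4, 1.2, 0.6]
grip_width: 0.028
```

Call:
{"name": "move_arm", "arguments": {
  "steps": [
    [[0, 0, 0], 0],
    [[0, 0, 0], 0],
    [[0, 0, 0], 0],
    [[0, 0, -0.05], 0],
    [[0, 0, -0.106], 0],
    [[0, 0, -0.106], 0]
  ],
  "hand": -0.27
}}

```text
time_s: 6.9
tool_pos: [0.4724, 0.3574, 0.1347]
tool_rot: [179.8, -0.5, 58.0]
force: [-0.7, -0.4, -1.5]
grip_width: 0.0552
```

Call:
{"name": "move_arm", "arguments": {
  "steps": [
    [[-0.193, 0.207, 0], 0.977],
    [[-0.193, 0.207, 0], 0.977],
    [[-0.193, 0.207, 0], 0.977],
    [[-0.193, 0.207, 0], 0.977],
    [[-0.193, 0.207, 0], 0.977],
    [[-0.193, 0.207, 0], 0.977],
    [[-0.193, 0.207, 0], 0.977],
    [[-0.193, 0.207, 0], 0.977],
    [[-0.193, 0.207, 0], 0.977]
  ]
}}

```text
time_s: 8.02
tool_pos: [0.543, 0.0821, 0.1294]
tool_rot: [-180.0, 0.0, 2.1]
force: [0.1, 1.1, 0.0]
grip_width: 0.0554
```

```bash
python3 - <<'E'
from h import *
im,d=env.read_camera('scene');save('s1.png',cv2.resize(im[200:340,250:550],None,fx=2.5,fy=2.5))
print(env.get_obs()['qpos'],env.get_obs()['tool_pos'])
E
```

```text
[  17.71079756   12.98158882  -32.56452805  103.84029251    7.64541517
   65.36513879 -105.30925238] [0.54306419 0.08198845 0.12944883]
```

View pics/s1.png

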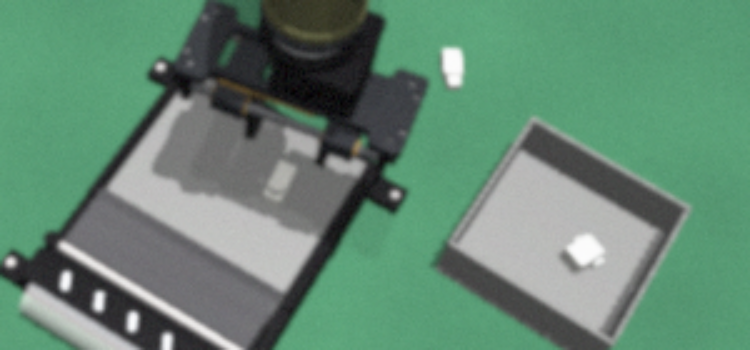

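The crop shows the short offcut lying in the bin (583, 252). The long one is still on the seat below the gripper (282, 180).

Call:
{"name": "move_arm", "arguments": {
  "steps": [
    [[0, 0, 0.05], 0],
    [[0, 0, 0.08], 0],
    [[0, 0, 0.089], 0],
    [[0, 0, 0.089], 0],
    [[0, 0, 0.089], 0]
  ]
}}

```text
time_s: 8.7
tool_pos: [0.5443, 0.0817, 0.0418]
tool_rot: [-180.0, -0.1, 2.0]
force: [0.1, 0.5, -0.1]
grip_width: 0.0553
```

Call:
{"name": "move_arm", "arguments": {
  "steps": [
    [[0, 0, 0], 0],
    [[0, 0, 0], 0],
    [[0, 0, 0], 0],
    [[0, 0, 0], 0],
    [[0, 0, 0], 0],
    [[0, 0, 0], 0]
  ],
  "hand": 1
}}

```text
time_s: 9.45
tool_pos: [0.5432, 0.0813, 0.0405]
tool_rot: [180.0, 0.0, 2.0]
force: [-0.1, -0.7, 0.5]
grip_width: 0.0179
```

Call:
{"name": "move_arm", "arguments": {
  "steps": [
    [[0, 0, -0.05], 0],
    [[0, 0, -0.09], 0],
    [[-0.01, -0.04, -0.09], 0],
    [[-0.06, -0.23, -0.09], 0],
    [[-0.06, -0.23, -0.09], 0],
    [[-0.06, -0.23, -0.09], 0],
    [[-0.06, -0.23, -0.09], 0],
    [[-0.06, -0.23, -0.09], 0],
    [[-0.06, -0.23, -0.04], 0],
    [[-0.06, -0.23, 0], 0],
    [[-0.06, -0.23, 0.016], 0],
    [[-0.06, -0.23, 0.016], 0],
    [[-0.06, -0.23, 0.016], 0]
  ]
}}

```text
time_s: 11.08
tool_pos: [0.4767, 0.3095, 0.0262]
tool_rot: [-179.9, -0.1, 1.9]
force: [0.4, -0.3, -0.0]
grip_width: 0.018
```

Call:
{"name": "move_arm", "arguments": {
  "steps": [
    [[0, 0, 0], 0],
    [[0, 0, 0], 0],
    [[0, 0, 0], 0],
    [[0, 0, -0.05], 0],
    [[0, 0, -0.106], 0],
    [[0, 0, -0.106], 0],
    [[0, 0, -0.106], 0]
  ],
  "hand": 0.3
}}

```text
time_s: 11.95
tool_pos: [0.4752, 0.3089, 0.1304]
tool_rot: [180.0, -0.0, 2.0]
force: [0.3, 0.2, 0.1]
grip_width: 0.0305
```

```bash
python3 -c "
from g import *
print(env.get_obs()['tool_pos'],env.get_obs()['grip_width'])
rows([(.442,-.3595,.13,97.7),(.442,-.3595,.017,97.7)])"
```

```text
[0.47517306 0.30885457 0.13039217] 0.030466496839208237
[[np.float64(-0.0564), np.float64(0.6668), np.float64(0.0004)], np.float64(-1.67)] dist 0.669
[[np.float64(-0.0564), np.float64(0.6668), np.float64(0.1134)], np.float64(-1.67)] dist 0.679
```

Call:
{"name": "move_arm", "arguments": {
  "steps": [
    [[-0.056, 0.667, 0], -1.67],
    [[-0.056, 0.667, 0], -1.67],
    [[-0.056, 0.667, 0], -1.67],
    [[-0.056, 0.667, 0], -1.67],
    [[-0.056, 0.667, 0], -1.67],
    [[-0.056, 0.667, 0], -1.67],
    [[-0.056, 0.667, 0], -1.67],
    [[-0.056, 0.667, 0], -1.67],
    [[-0.056, 0.667, 0], -1.67],
    [[-0.056, 0.667, 0], -1.67],
    [[-0.056, 0.667, 0], -1.67],
    [[-0.056, 0.667, 0], -1.67],
    [[-0.056, 0.667, 0], -1.67],
    [[-0.056, 0.667, 0], -1.67],
    [[-0.056, 0.667, 0], -1.67]
  ],
  "hand": 0.1
}}

```text
time_s: 13.82
tool_pos: [0.443, -0.3568, 0.1298]
tool_rot: [-180.0, -0.1, 97.8]
force: [0.1, 1.0, -0.4]
grip_width: 0.0397
```

```bash
python3 - <<'E'
from h import *
im,d=env.read_camera('scene')
a=cv2.resize(im[140:240,160:300],None,fx=2.8,fy=2.8);b=cv2.resize(im[220:340,400:560],None,fx=2.45,fy=2.33);
save('s2.png',np.hstack([cv2.resize(a,(390,290)),cv2.resize(b,(390,290))]))
print(env.get_obs()['tool_pos'],env.get_obs()['tool_rot'],env.get_obs()['grip_width'])
E
```

```text
[ 0.44316985 -0.35691971  0.13014407] [-1.79979231e+02 -7.13769686e-02  9.78680727e+01] 0.03876852041424996
```

View pics/s2.png

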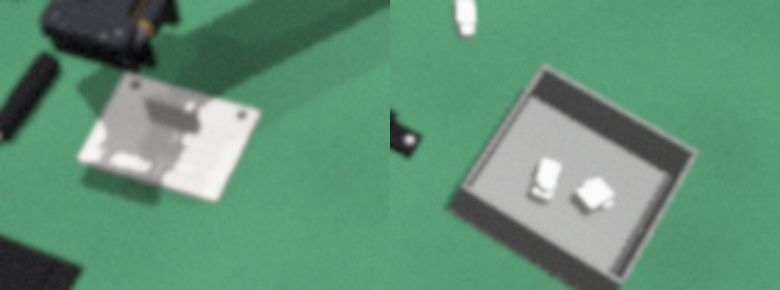

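Both offcuts are in the bin (right half: 545, 178 and 595, 193). On the left, the shield's fin (175, 113) is nearer the robot-side edge, so the front edge faces +x as I had assumed.

Call:
{"name": "move_arm", "arguments": {
  "steps": [
    [[0, 0, 0.05], 0],
    [[0, 0, 0.09], 0],
    [[0, 0, 0.113], 0],
    [[0, 0, 0.113], 0],
    [[0, 0, 0.113], 0]
  ]
}}

```text
time_s: 14.5
tool_pos: [0.4437, -0.3591, 0.0189]
tool_rot: [179.9, 0.1, 97.8]
force: [0.9, -1.4, -0.3]
grip_width: 0.0393
```

Call:
{"name": "move_arm", "arguments": {
  "steps": [
    [[0, 0, 0], 0],
    [[0, 0, 0], 0],
    [[0, 0, 0], 0],
    [[0, 0, 0], 0],
    [[0, 0, 0], 0],
    [[0, 0, 0], 0],
    [[0, 0, 0], 0]
  ],
  "hand": 1,
  "squeeze": 40
}}

```text
time_s: 15.38
tool_pos: [0.442, -0.3597, 0.0178]
tool_rot: [-179.9, 0.0, 97.7]
force: [-4.0, -0.3, 5.5]
grip_width: 0.0099
```

Call:
{"name": "move_arm", "arguments": {
  "steps": [
    [[0, 0, -0.03], 0],
    [[0, 0, -0.07], 0],
    [[0, 0, -0.12], 0],
    [[0, 0, -0.12], 0],
    [[0, 0, -0.12], 0],
    [[0, 0, -0.12], 0]
  ]
}}

```text
time_s: 16.12
tool_pos: [0.4415, -0.3585, 0.1354]
tool_rot: [-179.9, -0.2, 97.7]
force: [0.4, -0.3, -2.6]
grip_width: 0.0096
```

```bash
python3 -c "
from g import *
o=env.get_obs();print(o['tool_pos'],o['tool_rot'],o['grip_width'],o['force'])
# housing frame: origin, yaw
a=np.radians(-6.4);H=np.array([.6006,.0368])
def w(x,y): return H+np.array([np.cos(a)*x-np.sin(a)*y,np.sin(a)*x+np.cos(a)*y])
p=w(-65,0)if 0 else w(-.065,0)
print(p,w(-.06,0),w(-.005,0))
rows([(p[0],p[1],.137,83.6),(p[0],p[1],.06,83.6)])
im,d=env.read_camera('scene');save('s3.png',cv2.resize(im[110:230,150:310],None,fx=4,fy=4))
"
```

```text
[ 0.44149126 -0.35845663  0.13535231] [-1.79866719e+02 -1.61796129e-01  9.76889419e+01] 0.009598380949054977 [ 0.40840697 -0.32132673 -2.58212134]
[0.53600509 0.04404548] [0.54097392 0.04348814] [0.59563116 0.03735734]
[[np.float64(0.3862), np.float64(0.1475), np.float64(-0.0016)], np.float64(0.246)] dist 0.413
[[np.float64(0.3862), np.float64(0.1475), np.float64(0.0754)], np.float64(0.246)] dist 0.42
```

View pics/s3.png

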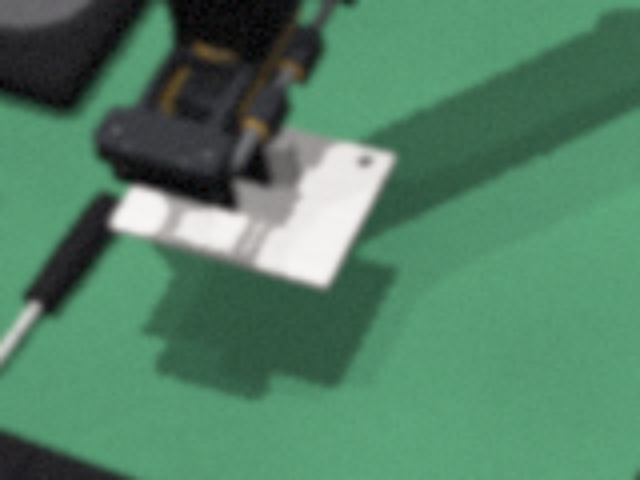

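Call:
{"name": "move_arm", "arguments": {
  "steps": [
    [[0.04, 0.015, 0], 0.03],
    [[0.09, 0.035, 0], 0.08],
    [[0.14, 0.055, 0], 0.13],
    [[0.19, 0.073, 0], 0.18],
    [[0.24, 0.092, 0], 0.246],
    [[0.29, 0.111, 0], 0.246],
    [[0.34, 0.13, 0], 0.246],
    [[0.37, 0.142, 0], 0.246],
    [[0.386, 0.1475, 0], 0.246],
    [[0.386, 0.1475, 0.03], 0.246],
    [[0.386, 0.1475, 0.06], 0.246],
    [[0.386, 0.1475, 0.067], 0.246],
    [[0.386, 0.1475, 0.067], 0.246],
    [[0.386, 0.1475, 0.067], 0.246],
    [[0.386, 0.1475, 0.067], 0.246]
  ],
  "squeeze": 60
}}

```text
time_s: 18.05
tool_pos: [0.538, 0.0428, 0.0717]
tool_rot: [179.9, 0.0, 83.6]
force: [-0.0, -0.5, -2.4]
grip_width: 0.0097
```

```bash
python3 - <<'E'
from h import *
o=env.get_obs();print(o['tool_pos'],o['tool_rot'],o['grip_width'],o['force'])
out=[]
for n in('top','scene'):
    im,d=env.read_camera(n);W=cloud(n,d);np.savez(n+'1.npz',im=im,d=d,W=W)
    b=(235,150,375,270) if n=='top' else (250,200,430,354)
    out.append(cv2.resize(im[b[1]:b[3],b[0]:b[2]],(390,334),interpolation=cv2.INTER_CUBIC))
save('s4.png',np.hstack(out))
E
```

```text
[0.53797504 0.04278918 0.07167198] [1.79881853e+02 2.21321079e-03 8.35727036e+01] 0.009683915575488781 [-0.0164239  -0.53519077 -2.36960662]
```

View pics/s4.png

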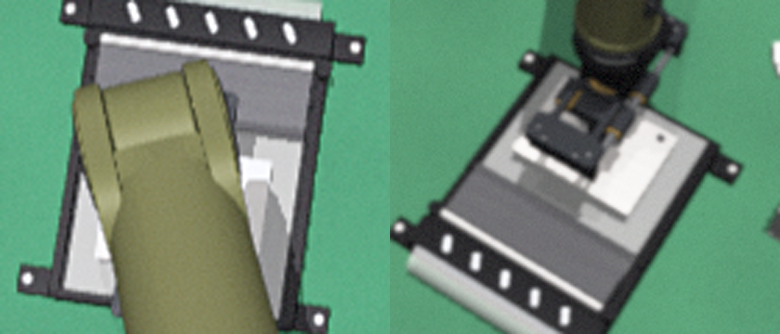

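```bash
cat > m.py <<'E'
from h import *
c,K,M,p=cam('scene')
def toplane(uv,z):
    uv=np.asarray(uv,float);r=np.stack([(uv[:,0]-K[0,2])/K[0,0],-(uv[:,1]-K[1,2])/K[1,1],-np.ones(len(uv))],-1)@M.T
    return (p+r*((z-p[2])/r[:,2])[:,None])
H=np.array([.6006,.0368]);A=np.radians(-6.4);Rh=np.array([[np.cos(A),-np.sin(A)],[np.sin(A),np.cos(A)]])
def toh(P): return (P[:,:2]-H)@Rh
def pix(x,y,z):
    w=np.append(H+Rh@np.array([x,y]),z);q=(w-p)@M
    return np.array([K[0,0]*q[0]/-q[2]+K[0,2],-K[1,1]*q[1]/-q[2]+K[1,2]])
def edge(g,pts,dirn,z,half=.012,n=97):
    """along dirn (housing frame) through each pt, steepest grey step; returns housing pts"""
    out=[]
    for x,y in pts:
        s=np.linspace(-half,half,n);uv=np.array([pix(x+dirn[0]*t,y+dirn[1]*t,z) for t in s],np.float32)
        v=cv2.remap(g,uv[:,:1].copy(),uv[:,1:].copy(),cv2.INTER_LINEAR)[:,0]
        v=cv2.GaussianBlur(v[:,None],(1,15),0)[:,0];k=np.gradient(v);i=np.argmax(abs(k))
        out.append([x+dirn[0]*s[i],y+dirn[1]*s[i],k[i]])
    return np.array(out)
def line(E,ax):
    a,b=E[:,1-ax],E[:,ax];keep=abs(b-np.median(b))<.003
    f=np.polyfit(a[keep],b[keep],1);return np.round([np.median(b)*1000,np.degrees(np.arctan(f[0])),keep.sum(),1000*np.std(b[keep]-np.polyval(f,a[keep]))],2),f
def gray(im): return im.astype(np.float32).mean(2)
E
python3 - <<'E'
from m import *
g0=gray(np.load('scene0.npz')['im']);g1=gray(np.load('scene1.npz')['im'])
xs=np.linspace(-.11,.01,25)
print('seat/rim +y',line(edge(g0,[(x,.096) for x in xs],(0,1),.03,.01),1)[0])
print('seat/rim -y',line(edge(g0,[(x,-.096) for x in xs],(0,1),.03,.01),1)[0])
xs=np.linspace(-.13,.09,25)
print('out +y',line(edge(g0,[(x,.11) for x in xs],(0,1),.03,.008),1)[0])
print('out -y',line(edge(g0,[(x,-.11) for x in xs],(0,1),.03,.008),1)[0])
ys=np.linspace(-.085,.085,25)
print('flap edge',line(edge(g0,[(.03,y) for y in ys],(1,0),.0425,.012),0)[0])
print('seat rear x',line(edge(g0,[(-.13,y) for y in ys],(1,0),.03,.01),0)[0])
zt=.0717-.0178+.004
ox=-.062
print('plate front',line(edge(g1,[(ox+.065,y) for y in np.linspace(-.06,.06,25)],(1,0),zt),0)[0])
print('plate +y',line(edge(g1,[(x,.07) for x in np.linspace(-.09,0,25)],(0,1),zt),1)[0])
print('plate -y',line(edge(g1,[(x,-.07) for x in np.linspace(-.06,0,25)],(0,1),zt),1)[0])
t=env.get_obs();print('tcp in h',toh(np.array([t['tool_pos']])),t['tool_rot'])
E
```

```text
seat/rim +y [9.392e+01 1.000e-02 2.500e+01 4.200e-01]
seat/rim -y [-9.85e+01  7.00e-02  2.50e+01  5.10e-01]
out +y [110.     0.35  25.     0.55]
out -y [-109.33    0.47   21.      0.72]
flap edge [26.75 -0.05 25.    0.3 ]
seat rear x [-132.29   -0.23   25.      0.34]
plate front [ 1.25  0.48 25.    0.92]
plate +y [68.25 -0.07 25.    0.33]
plate -y [-72.75  -0.52  13.     0.58]
tcp in h [[-0.06323173 -0.00107459]] [1.79919671e+02 8.99292319e-03 8.35767819e+01]
```

The scene camera shows the plate held over the seat (right half, front edge from 515, 150 to 630, 215). In the same view it is centred on the seat to about 0.1 mm and square to about 0.3°, with the front edge 26 mm short of the flap edge. Now I'll lower it.

Call:
{"name": "move_arm", "arguments": {
  "steps": [
    [[0, 0, 0.012], 0],
    [[0, 0, 0.018], 0],
    [[0, 0, 0.021], 0],
    [[0, 0, 0.0225], 0],
    [[0, 0, 0.0235], 0],
    [[0, 0, 0.0235], 0],
    [[0, 0, 0.0235], 0]
  ]
}}

```text
time_s: 19.02
tool_pos: [0.5368, 0.0429, 0.0478]
tool_rot: [-180.0, 0.0, 83.6]
force: [-4.5, -0.3, 4.7]
grip_width: 0.0097
```

Call:
{"name": "move_arm", "arguments": {
  "steps": [
    [[0, 0.004, 0], 0],
    [[0, 0.008, 0], 0],
    [[0, 0.012, 0], 0],
    [[0, 0.016, 0], 0],
    [[0, 0.02, 0], 0],
    [[0, 0.02, 0], 0]
  ]
}}

```text
time_s: 19.77
tool_pos: [0.5572, 0.0411, 0.0478]
tool_rot: [180.0, -0.0, 83.6]
force: [-3.2, 0.5, 5.3]
grip_width: 0.0099
```

Call:
{"name": "move_arm", "arguments": {
  "steps": [
    [[0, 0.003, 0], 0],
    [[0, 0.006, 0], 0],
    [[0, 0.009, 0], 0],
    [[0, 0.012, 0], 0],
    [[0, 0.015, 0], 0],
    [[0, 0.015, 0], 0]
  ]
}}

```text
time_s: 20.52
tool_pos: [0.5717, 0.0395, 0.0478]
tool_rot: [-180.0, -0.0, 83.6]
force: [-4.3, 0.4, 5.5]
grip_width: 0.0097
```

```bash
python3 - <<'E'
from m import *
o=env.get_obs();print(o['tool_pos'],o['tool_rot'],o['force'],o['wrist_torque'],toh(np.array([o['tool_pos']])))
im,d=env.read_camera('scene');W=cloud('scene',d);np.savez('scene2.npz',im=im,d=d,W=W)
z0=np.load('scene0.npz');W0=z0['W']
h=(W[...,:2]-H)@Rh;h0=(W0[...,:2]-H)@Rh
for nm,hh,w,dd in(('before',h0,W0,z0['d']),('now',h,W,d)):
    for y0,y1 in((-.085,-.045),(-.03,.03),(.045,.085)):
        m=(hh[...,0]>.05)&(hh[...,0]<.085)&(hh[...,1]>y0)&(hh[...,1]<y1)&(dd>0)&(w[...,2]<.06);print(nm,y0,m.sum(),round(w[m][:,2].mean()*1000,2))
g=gray(im);ys=np.linspace(-.085,.085,25)
print('flap edge',line(edge(g,[(.03,y) for y in ys],(1,0),.0425,.012),0)[0])
x=toh(np.array([o['tool_pos']]))[0,0]
print('plate +y',line(edge(g,[(t,.07) for t in np.linspace(x-.035,.0,20)],(0,1),.034),1)[0])
print('plate -y',line(edge(g,[(t,-.07) for t in np.linspace(x-.0,.01,20)],(0,1),.034),1)[0])
save('s5.png',cv2.resize(im[210:370,230:430],None,fx=3.5,fy=3.5,interpolation=cv2.INTER_CUBIC))
E
```

```text
[0.57169946 0.03951597 0.04782551] [-1.79971604e+02 -1.11553901e-03  8.36069579e+01] [-4.31164144  0.36418879  5.45208254] [0.13317688 0.92029629 0.01602176] [[-0.02902317 -0.00052247]]
before -0.085 255 39.62
before -0.03 402 39.78
before 0.045 283 39.53
now -0.085 254 39.8
now -0.03 406 39.6
now 0.045 284 39.77
flap edge [27.75 -0.33 22.    0.78]
plate +y [69.    0.13 19.    0.35]
plate -y [-71.38  -3.32   8.     0.26]
```

View pics/s5.png

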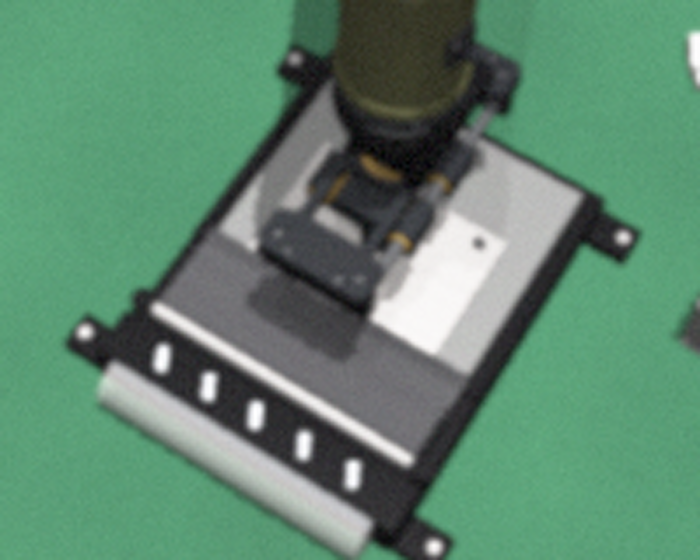

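The plate's front edge is now hidden under the flap (375, 310 to 460, 370). The flap's depth is unchanged within 0.3 mm, so it stays down.

Call:
{"name": "move_arm", "arguments": {
  "steps": [
    [[-0.0001, 0.003, 0], 0],
    [[-0.0002, 0.006, 0], 0],
    [[-0.0003, 0.009, 0], 0],
    [[-0.0005, 0.012, 0], 0],
    [[-0.0007, 0.015, 0], 0],
    [[-0.0007, 0.018, 0], 0],
    [[-0.0007, 0.018, 0], 0],
    [[-0.0007, 0.018, 0], 0]
  ]
}}

```text
time_s: 21.58
tool_pos: [0.5896, 0.0369, 0.0478]
tool_rot: [-180.0, -0.0, 83.6]
force: [-4.7, 0.8, 5.2]
grip_width: 0.0092
```

Call:
{"name": "move_arm", "arguments": {
  "steps": [
    [[0, 0.001, 0], 0],
    [[0, 0.002, 0], 0],
    [[0, 0.003, 0], 0],
    [[0, 0.003, 0], 0]
  ]
}}

```text
time_s: 22.08
tool_pos: [0.5921, 0.0366, 0.0478]
tool_rot: [-179.9, 0.0, 83.6]
force: [-4.7, 0.5, 6.5]
grip_width: 0.0093
```

Call:
{"name": "move_arm", "arguments": {
  "steps": [
    [[0, 0.001, 0], 0],
    [[0, 0.0015, 0], 0],
    [[0, 0.002, 0], 0],
    [[0, 0.002, 0], 0]
  ]
}}

```text
time_s: 22.58
tool_pos: [0.5939, 0.0364, 0.0478]
tool_rot: [-179.9, 0.0, 83.6]
force: [-5.8, 0.9, 6.9]
grip_width: 0.0094
```

Call:
{"name": "move_arm", "arguments": {
  "steps": [
    [[0, 0.0007, 0], 0],
    [[0, 0.0015, 0], 0],
    [[0, 0.0015, 0], 0],
    [[0, 0.0015, 0], 0]
  ]
}}

```text
time_s: 23.08
tool_pos: [0.595, 0.0363, 0.0478]
tool_rot: [-179.9, 0.0, 83.6]
force: [-7.0, 0.7, 7.4]
grip_width: 0.0097
```

Call:
{"name": "move_arm", "arguments": {
  "steps": [
    [[0, 0.0008, 0], 0],
    [[0, 0.0015, 0], 0],
    [[0, 0.0015, 0], 0],
    [[0, 0.0015, 0], 0]
  ]
}}

```text
time_s: 23.58
tool_pos: [0.595, 0.0362, 0.0478]
tool_rot: [-179.7, 0.1, 83.6]
force: [-11.1, -0.2, 11.7]
grip_width: 0.0094
```

Call:
{"name": "move_arm", "arguments": {
  "steps": [
    [[0, 0.0005, 0.001], 0],
    [[0, 0.0005, 0.002], 0],
    [[0, 0.0005, 0.003], 0],
    [[0, 0.0005, 0.003], 0],
    [[0, 0.0005, 0.003], 0]
  ]
}}

```text
time_s: 24.2
tool_pos: [0.595, 0.0362, 0.0477]
tool_rot: [-179.6, 0.2, 83.6]
force: [-20.6, 0.0, 31.2]
grip_width: 0.0096
```

```bash
cat > chk.py <<'E'
from m import *
o=env.get_obs();print(o['time_s'],o['tool_pos'],o['tool_rot'],o['force'],o['wrist_torque'],toh(np.array([o['tool_pos']])))
im,d=env.read_camera('scene');W=cloud('scene',d)
h=(W[...,:2]-H)@Rh
for y0,y1 in((-.085,-.045),(-.03,.03),(.045,.085)):
    m=(h[...,0]>.05)&(h[...,0]<.085)&(h[...,1]>y0)&(h[...,1]<y1)&(d>0)&(W[...,2]<.06);print('flap',y0,m.sum(),round(W[m][:,2].mean()*1000,2))
g=gray(im);ys=np.linspace(-.085,.085,25)
g0=gray(np.load('scene0.npz')['im'])
print('flap edge',line(edge(g,[(.03,y) for y in np.linspace(.04,.085,15)],(1,0),.0425,.012),0)[0])
x=toh(np.array([o['tool_pos']]))[0,0]
print('seat +y',line(edge(g0,[(t,.096) for t in np.linspace(-.05,.02,20)],(0,1),.03,.01),1)[0])
print('plate +y',line(edge(g,[(t,.069) for t in np.linspace(x-.035,.02,25)],(0,1),.034,.01),1)[0])
print('plate rear',line(edge(g,[(x-.042,t) for t in np.linspace(.03,.065,15)],(1,0),.034,.01),0)[0],'seat rear ref -132.3')
m=(h[...,0]>x-.03)&(h[...,0]<.02)&(h[...,1]>.045)&(h[...,1]<.064)&(d>0)
P=W[m];print('plate z',P[:,2].mean(),'slopes',np.linalg.lstsq(np.c_[h[m],np.ones(m.sum())],P[:,2],rcond=None)[0])
E
python3 chk.py; python3 -c "
from h import *
im,d=env.read_camera('scene');save('s6.png',cv2.resize(im[210:370,230:430],None,fx=3.5,fy=3.5,interpolation=cv2.INTER_CUBIC))"
```

```text
24.2 [0.59496619 0.03623235 0.04772236] [-1.79625109e+02  1.50243228e-01  8.36228661e+01] [-20.56064173   0.03834749  31.21336346] [ 0.00794631  4.13966619 -0.0209796 ] [[-0.00553542 -0.00119211]]
flap -0.085 243 39.62
flap -0.03 364 39.74
flap 0.045 282 39.75
flap edge [27.25 -1.43 15.    0.34]
seat +y [93.92  0.14 20.    0.38]
plate +y [68.38  0.63 25.    0.4 ]
plate rear [-47.74   0.17  12.     0.46] seat rear ref -132.3
plate z 0.24391322380793443 slopes [  5.77037314 -15.60879645   1.05190976]
```

View pics/s6.png

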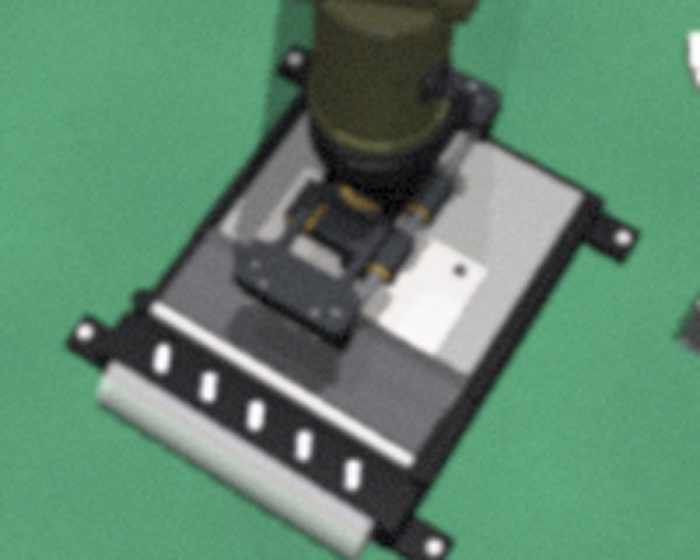

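Call:
{"name": "move_arm", "arguments": {
  "steps": [
    [[0, -0.001, 0], 0],
    [[0, -0.002, 0], 0],
    [[0, -0.002, 0], 0],
    [[0, -0.002, 0], 0]
  ]
}}

```text
time_s: 24.8
tool_pos: [0.595, 0.0363, 0.0478]
tool_rot: [-179.9, 0.1, 83.6]
force: [-15.3, 0.6, 26.1]
grip_width: 0.0096
```

Call:
{"name": "move_arm", "arguments": {
  "steps": [
    [[0, 0, 0], 0],
    [[0, 0, 0], 0],
    [[0, 0, 0], 0],
    [[0, 0, 0], 0],
    [[0, 0, 0], 0],
    [[0, 0, 0], 0],
    [[0, 0, 0], 0],
    [[0, 0, 0], 0]
  ]
}}

```text
time_s: 25.8
tool_pos: [0.595, 0.0362, 0.0477]
tool_rot: [-179.9, 0.1, 83.6]
force: [-15.0, -1.6, 25.1]
grip_width: 0.0094
```

```bash
sed -i 's/(d>0)$/(d>0)\&(W[...,2]<.05)/' chk.py; python3 chk.py; python3 - <<'E'
from h import *
im,d=env.read_camera('scene');a=np.load('scene0.npz')['im']
df=cv2.GaussianBlur(cv2.absdiff(im,a),(3,3),0).max(2)
for n,(u,v) in dict(jar=(446,382),glue=(196,270),driver=(169,179),plug=(430,226),cover=(160,237),tape=(516,377)).items(): print(n,df[v-18:v+18,u-18:u+18].mean().round(1),df[v-18:v+18,u-18:u+18].max())
E
```

```text
25.8 [0.59496144 0.03621177 0.04774995] [-1.79864443e+02  9.78567868e-02  8.36072286e+01] [-14.98392341  -1.60069093  25.06120893] [-3.92859526e-02  3.08928835e+00  2.66746469e-03] [[-0.00553786 -0.00121309]]
flap -0.085 245 39.68
flap -0.03 375 39.58
flap 0.045 281 39.68
flap edge [27.   -1.59 15.    0.43]
seat +y [93.92  0.14 20.    0.38]
plate +y [68.38  0.5  25.    0.36]
plate rear [-47.75   0.71  12.     0.24] seat rear ref -132.3
plate z 0.03302519369076795 slopes [-0.00805205 -0.02501665  0.03432934]
jar 4.4 10
glue 6.2 10
driver 5.7 12
plug 6.0 9
cover 4.8 10
tape 5.7 9
```

```bash
python3 -c "
from cell import env
print(env.sign_off())"
```

```text
the job is handed in; nothing more can be done
None
```

I put both offcuts in the bin, then took the shield by its fin, laid it on the seat and slid it under the flap to the stop. I handed the job in at about 26 s, still gripping the fin and pressing down.

**Last checks:**
- **Home:** forward motion stopped with the push force rising, within 1 mm of the predicted home. The shield's rear edge sits 84.6 mm from the seat's rear edge, where 85 mm is exact.
- **Centring:** within about 0.7 mm.
- **Flat and firm:** about 25 N down and 15 N held against the stop. My first press tilted the gripper 0.4° nose-down, so I eased the forward push. It then read about 0.1° and held steady for a second.
- **Flap:** its height is unchanged within about 0.3 mm.
- **Bystanders:** the jar, glue, driver, plug, cover and tape show no change in the image.

**Weaker or disagreeing readings:**
- **Squareness:** the gripper angle is within 0.1° of the housing's, and the twist at the wrist is near zero. The camera edge fits on the part of the plate still visible scatter by 0.5–0.7°, with some of that being noise.
- **Top camera:** the arm blocked its view during insertion, so those checks come from the scene camera only.
- **Camera offset:** the two cameras disagreed by up to 7 mm in x on parts of the bench, so I measured the shield against the housing within one view.

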